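# Make up two piano repair kits on the voicing bench

### The arm

A 6-joint arm with a two-finger parallel gripper is mounted at the origin on the work surface. World frame = base frame: x ahead of the robot, y to its left, z up, the work surface at z = 0. Lengths are in m, angles in rad, forces in N, time in s.
With the tool pointing down it reaches from about 0.3 to 0.775 m from the base axis. Payload 14.6 kg.
Tool frame: the origin (TCP) lies midway between the tips of the shut fingers; the grasp point (between the pads) lies 19 mm behind it (robot.hold_point_z is the distance from the TCP to the grasp point, in m); z points along the fingers, x is the direction in which the jaws open and shut, and the axes are right-handed (so a half turn about z gives the same grasp; the last joint's range is limited). The gripper opens to 94 mm and grips with 3 to 60 N. Pads are 16 mm wide; open, the fingers measure 119 mm over their backs; the gripper's body (75 mm by 177 mm) begins 78 mm behind the grasp point.
Start: joints at [1.103, 0.3, 1.521, -0, 1.321, -0.067], TCP at [0.215, 0.506, 0.205] pointing down, gripper open.
Joint ranges: [-3.03, 3.03], [-0.79, 2.21], [0.23, 2.52], [-1.04, 4.18], [0, 3.07], [-2.55, 2.55]. Speed limits (rad/s): [2.22, 2.22, 2.57, 3.14, 3.14, 3.14].

### API

Orientations are given as a unit quaternion [x, y, z, w].
In Python, from workcell import robot gives the robot as it stands. The module is installed in compiled form; this text tells all that it offers.
- The arm moves only by the tool servo_tool, never from a script. Its argument "steps" is a list of rows, each a list of 7 numbers: the finger opening in m, from 0 to 0.094, then the shift along the tool's x, y, z in m, then the turn, a rotation vector about the tool's x, y, z in rad. A call has 1 to 12 rows; each row shifts and turns the commanded pose from where the row before left it, along the tool's axes as they then stand; what a row does not reach is not made up. A row lasts 1/12 s, in which the tool goes at most 41.7 mm and 7.16 degrees, less where a joint would pass 70% of its speed; a pose out of reach is approached as far as the arm can. A call is refused whole if a number of a shift passes 0.0417 or a number of a turn 0.125, either way. A call with a gripper value outside its range is refused whole. The fingers move at their own pace and stop on an object; the grip force is fixed at half the most. Time passes only in rows, so rows that do not move let the fingers close. It gives the time, the measured TCP pose, the force and the opening at its end, in the units of the state.
- robot.get_obs(): the state, without advancing time (a new reading comes with each control period).
- robot.read_camera(name): name is "scene" or "side" or "wrist"; returns a dict with "pixels" (400x640x3 uint8, red, green, blue), "z_map" (400x640 float32, m along the optical axis (not along the pixel's ray), 0 where there is no reading), "fx", "fy", "cx", "cy" (pixels), "rvec" (rotation vector, rad) and "tvec" (3), from world to camera coordinates, as OpenCV has them. Camera axes: x right, y down, z forward; pixel columns grow to the right and rows downward; lengths in m; the calibration is good to about 2 mm. A picture is of the moment at which its call begins.
- robot.sign_off(): hands the job in, once; it reports no verdict.
The state is a dict: "time_s": time; "joint_positions": joint angles; "joint_vel": joint speeds; "joint_efforts": joint torques, N m; "tool_pos": TCP position; "tool_rot": TCP orientation; "contact_force": force on the tool from outside, world axes, zero at the start; "torque": the same for the moment, N m; "grip_width": finger opening in m.
Only numpy, scipy, OpenCV 4.12 (cv2) and the standard library are available. Lean on these libraries where they do the work, as an engineer would, in place of code of your own. Each camera call takes 0.05 s, during which the arm holds its last target.

### The job

Make up the two repair kits in their marked trays, each thing lying flat on its own inlaid outline and lengthwise along it (either end first): the pale birch hammer head, the short spruce offcut and the brass pliers go in the green tray, and the dark walnut hammer head and the long spruce offcut go in the blue tray. The green kit goes out first, so complete it before putting anything in the blue tray. Leave the red hammer head and the brown mug where they are.

Things in the scene. Friction and masses are not known exactly. Their poses are not given: they have to be found in the camera images.
- birch_hammer: Pale birch wood with a cream crown; piano hammer head lying flat, 62 mm long, 14 mm thick. Origin: centre of the underside, mid-length. x runs along it towards the cream round crown (27 mm wide, from x = +4 to +31 mm); the wooden shank end is 16 mm wide with flat parallel sides (x = -31 to +4 mm, grip it around x = -9 mm). z is up. Loose, about 25 g.
- walnut_hammer: Very dark walnut wood with a cream crown; piano hammer head lying flat, 62 mm long, 14 mm thick. Origin: centre of the underside, mid-length. x runs along it towards the cream round crown (27 mm wide, from x = +4 to +31 mm); the wooden shank end is 16 mm wide with flat parallel sides (x = -31 to +4 mm, grip it around x = -9 mm). z is up. Loose, about 25 g.
- red_hammer: Red-stained wood with a grey crown; not wanted in either kit; piano hammer head lying flat, 62 mm long, 14 mm thick. Origin: centre of the underside, mid-length. x runs along it towards the grey round crown (27 mm wide, from x = +4 to +31 mm); the wooden shank end is 16 mm wide with flat parallel sides (x = -31 to +4 mm, grip it around x = -9 mm). z is up. Loose, about 25 g.
- short_offcut: Short spruce soundboard offcut, a pale plain bar 70 mm long (x), 32 mm wide (y), 16 mm thick. Origin: centre of the underside; z is up. Loose, about 20 g.
- long_offcut: Long spruce soundboard offcut, a pale plain bar 125 mm long (x), 32 mm wide (y), 16 mm thick. Origin: centre of the underside; z is up. Loose, about 40 g.
- pliers: Brass bending pliers lying flat, shut and rigid, 130 mm long (x; jaws towards +x, handles towards -x). Origin: centre of the underside below the pivot, mid-length. The pivot block there (x = -13 to +13 mm) is 18 mm wide (y) and 12 mm high, the best place to grip; handles spread to 36 mm and are 10 mm high, jaws 13 mm wide. z is up. About 120 g.
- green_tray: Green shallow tray fixed to the bench, 170 mm (its x) by 210 mm (its y); floor 4 mm thick, so its inside is 4 mm above the bench, with a 5 mm wide lip up to 8 mm. Origin: centre of its underside; z is up. Pale flat inlaid outlines on its floor mark the places, all centred at x = 0 with their length along x: the hammer outline at y = +60 mm, the 74 x 36 mm short offcut outline at y = 0, the forked pliers outline at y = -60 mm.
- blue_tray: Blue shallow tray fixed to the bench, 170 mm (its x) by 210 mm (its y); floor 4 mm thick, so its inside is 4 mm above the bench, with a 5 mm wide lip up to 8 mm. Origin: centre of its underside; z is up. Pale flat inlaid outlines on its floor mark the places, all centred at x = 0 with their length along x: the hammer outline at y = +45 mm, the 129 x 36 mm long offcut outline at y = -45 mm.
- mug: Brown-glazed stoneware mug, 80 mm across and 90 mm high, standing on the bench beyond the work. Origin: centre of its underside. Leave it alone.
Things that resemble listed ones, but are neither listed nor needed, are in the scene too. Leave any purple look-alike of the birch_hammer alone.

How it is judged:
By the outcome, as a careful person would: the job done as asked, in the order asked, and still so for the second after the job is handed in, with the robot touching nothing.
It also fails if it takes over 120 s, if anything falls off the work surface, if the arm or the gripper's body presses on something with over 40 N, if the wrist force passes 120 N, or if a joint passes its speed limit or range.

## Working session

There is one attempt and no reset: what is moved stays moved. The work goes in short steps, Python scripts to look and compute and a tool call to move; the robot and the scene stay as the last step left them, time stands still between calls to the robot, and variables do not carry over. Pictures are saved under pics/ and viewed, and the job is handed in when it is done.

Besides the shell and the picture viewer there is one more tool, called as name(argument=value, ...) on one line, values as JSON. servo_tool: Moves the arm, as the interface text tells. Its arguments: {"type":"object","properties":{"steps":{"type":"array"}},"required":["steps"]}

```bash
mkdir -p pics; python3 - <<'E'
from workcell import robot
import cv2
print(robot.get_obs(), robot.hold_point_z)
for n in ["scene","side","wrist"]:
    c=robot.read_camera(n)
    cv2.imwrite(f"pics/{n}0.png",c["pixels"][:,:,::-1])
    print(n,c["fx"],c["cx"],c["cy"],c["rvec"],c["tvec"])
E
```

```text
{'time_s': 0.0, 'joint_positions': array([ 1.10340115e+00,  3.00496135e-01,  1.52154649e+00, -8.64434881e-06,
        1.32067758e+00, -6.66071009e-02]), 'joint_vel': array([-5.27659645e-05,  6.89674592e-04,  2.43240151e-04, -1.14935352e-03,
        5.94594312e-04,  9.02095361e-04]), 'joint_efforts': array([ 1.18653523e-03, -5.31797898e+01, -3.52743816e+01,  7.08540785e-02,
        2.43704132e-02, -1.60644604e-04]), 'tool_pos': array([0.21447785, 0.50619351, 0.20488722]), 'tool_rot': array([ 8.33709083e-01,  5.52203628e-01, -4.87627100e-04,  2.82980123e-04]), 'contact_force': array([1.15119684, 0.03835708, 0.13229939]), 'torque': array([0.04759315, 0.01535677, 0.0046111 ]), 'grip_width': 0.09398735269797695} 0.0188
scene 485.7895172334812 313.10135484198923 198.82956876579314 [ 1.26299201  2.45510194 -0.77246239] [ 0.31367814 -0.32903455  1.27158198]
side 453.0299859087106 319.9222533321797 200.9705872992883 [ 2.33154558 -0.70981832  0.26693799] [-0.46722175  0.25573132  1.03941294]
wrist 277.91639838759846 319.5071533280037 203.1837313639426 [-2.42484984 -1.60503091 -0.21616403] [-0.55021493 -0.02832313  0.39216519]
```

View pics/scene0.png

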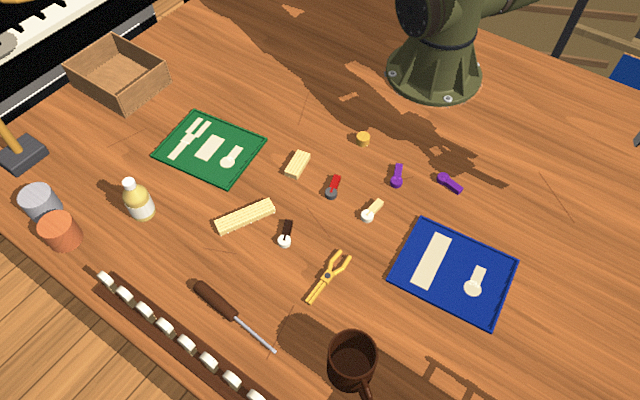

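View pics/side0.png

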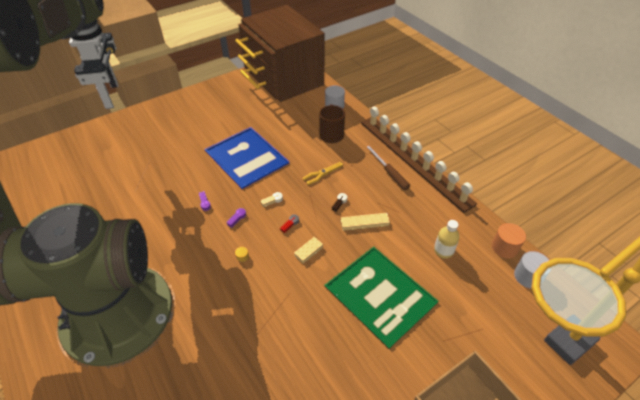

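View pics/wrist0.png

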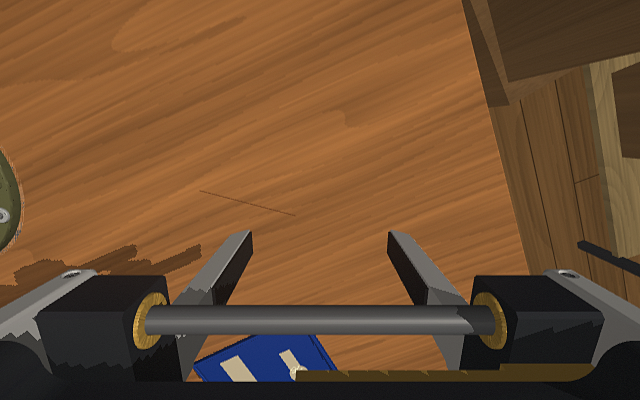

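```bash
cat > h.py <<'E'
import numpy as np, cv2
from workcell import robot
def cam(n):
    c=robot.read_camera(n); c["R"]=cv2.Rodrigues(np.array(c["rvec"],float))[0]; c["t"]=np.array(c["tvec"],float); return c
def K(c): return np.array([[c["fx"],0,c["cx"]],[0,c["fy"],c["cy"]],[0,0,1.]])
def cloud(c):
    v,u=np.mgrid[0:400,0:640]; z=c["z_map"].astype(float)
    P=np.stack([(u-c["cx"])/c["fx"]*z,(v-c["cy"])/c["fy"]*z,z],-1)
    W=(P-c["t"])@c["R"]; W[z<=0]=np.nan; return W
def px2w(c,u,v,h):
    d=np.array([(u-c["cx"])/c["fx"],(v-c["cy"])/c["fy"],1.])@c["R"]; o=-c["R"].T@c["t"]
    return o+d*(h-o[2])/d[2]
def topdown(c,h,x0,x1,y0,y1,s): # s px per m; rows: x decreasing downwards (x up), cols: y decreasing to right (y left)
    W,H=int((y1-y0)*s),int((x1-x0)*s)
    Rt=np.c_[c["R"],c["t"]]; M=K(c)@np.c_[Rt[:,0],Rt[:,1],Rt[:,2]*h+Rt[:,3]]
    A=np.array([[0,-1/s,x1],[-1/s,0,y1],[0,0,1.]]) # (col,row)->(x,y)
    return cv2.warpPerspective(c["pixels"][:,:,::-1],M@A,(W,H),flags=cv2.WARP_INVERSE_MAP|cv2.INTER_LINEAR)
E
python3 - <<'E'
from h import *
for n in ["scene","side"]:
    c=cam(n); W=cloud(c)
    im=topdown(c,0.012,0.2,0.8,-0.4,0.4,1000)
    for i in range(0,800,100): cv2.putText(im,f"{0.4-i/1000:.1f}",(i,10),0,.35,(255,255,255)); im[:,i]=im[:,i]//2
    for i in range(0,600,100): cv2.putText(im,f"{0.8-i/1000:.1f}",(0,i+22),0,.35,(255,255,255)); im[i]=im[i]//2
    cv2.imwrite(f"pics/top_{n}.png",im)
    m=(W[...,0]>.2)&(W[...,0]<.8)&(abs(W[...,1])<.5)
    print(n,"bench z med",np.nanmedian(W[m][:,2]))
    mm=(m&(W[...,2]>.008)&(W[...,2]<.03)).astype(np.uint8)
    k,l,s,ce=cv2.connectedComponentsWithStats(mm)
    for i in range(1,k):
        if s[i,4]<60: continue
        p=W[l==i]; r=cv2.minAreaRect((p[:,:2]*1000).astype(np.float32))
        print(np.round(ce[i]),s[i,4],"rect",np.round(r[0],1),np.round(r[1],1),round(r[2],1),"z95",round(np.percentile(p[:,2],90)*1000,1),c["pixels"][l==i].mean(0).astype(int))
E
```

```text
scene bench z med 0.0012248063375016284
[189. 116.] 65 rect [ 496.  -403.6] [33.9 82.8] 74.6 z95 11.0 [ 64 128  74]
[250. 132.] 65 rect [ 443.5 -254.9] [12.5 98.7] 3.3 z95 11.2 [ 90 129  76]
[363. 138.] 163 rect [311.9 -21.1] [31.5 29.8] 9.1 z95 24.2 [221 177  87]
[297. 163.] 407 rect [ 456.4 -102.2] [72.6 33.6] 11.6 z95 18.7 [246 230 166]
[397. 175.] 203 rect [355.5  93.5] [62.3 24.1] 28.9 z95 16.9 [146  73 173]
[449. 181.] 241 rect [308.9 196.6] [63.6 27.5] 72.4 z95 16.5 [134  66 157]
[333. 187.] 222 rect [461.9  -1.7] [60.6 25.4] 17.2 z95 16.7 [168  82  76]
[244. 215.] 917 rect [ 630.9 -107.9] [ 35.6 124.9] 63.4 z95 18.6 [251 236 173]
[372. 210.] 250 rect [465.3  96.6] [63.8 25.6] 1.7 z95 16.3 [248 237 197]
[145. 214.] 152 rect [ 749.9 -275.6] [21.7 49.2] 66.6 z95 28.2 [216 203 173]
[286. 233.] 263 rect [615.2 -15.6] [63.3 24.6] 32.0 z95 16.6 [157 141 128]
[327. 276.] 487 rect [645. 112.] [128.   33.8] 5.0 z95 13.3 [235 197 100]
[505. 296.] 78 rect [484.4 400.2] [80.   4.6] 5.4 z95 10.4 [ 55  75 152]
[214. 291.] 120 rect [796.4 -30.8] [96.6  7.8] 88.9 z95 25.5 [117  75  48]
[353. 
[... 686 characters left out ...]
120  96]
[236. 216.] 147 rect [353.3  91.7] [63.6 26.7] 25.7 z95 17.9 [151  82 162]
[364. 220.] 541 rect [ 631.1 -108.5] [ 36.7 125.4] 63.5 z95 19.5 [228 198 120]
[289. 222.] 157 rect [460.3  -1.4] [62.2 26.2] 13.2 z95 17.0 [163  73  57]
[308. 249.] 345 rect [ 456.9 -102.8] [71.8 36.4] 10.0 z95 19.6 [230 201 124]
[442. 252.] 105 rect [ 730.7 -297.7] [24.8 49.5] 28.8 z95 28.2 [155 141 115]
[241. 253.] 143 rect [310.7 -24. ] [31.5 32.3] 34.9 z95 25.2 [212 165  57]
[347. 301.] 172 rect [ 450.1 -280.1] [188.2  68. ] 75.4 z95 11.7 [ 55 109  56]
[421. 307.] 147 rect [ 583.  -385.3] [146.1  64.7] 39.8 z95 11.6 [ 47 110  56]
[390. 340.] 67 rect [ 475.1 -405.4] [22.5 48. ] 63.8 z95 11.4 [ 30 109  55]
```

View pics/top_scene.png

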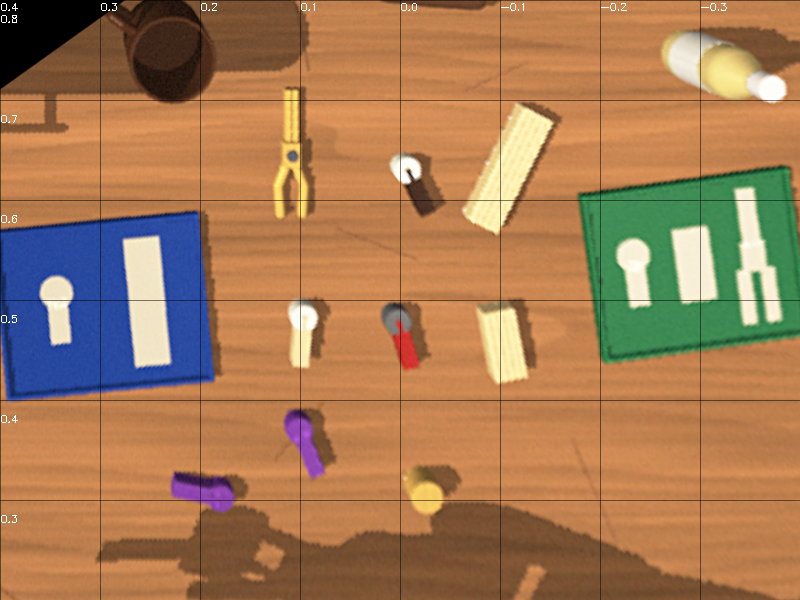

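View pics/top_side.png

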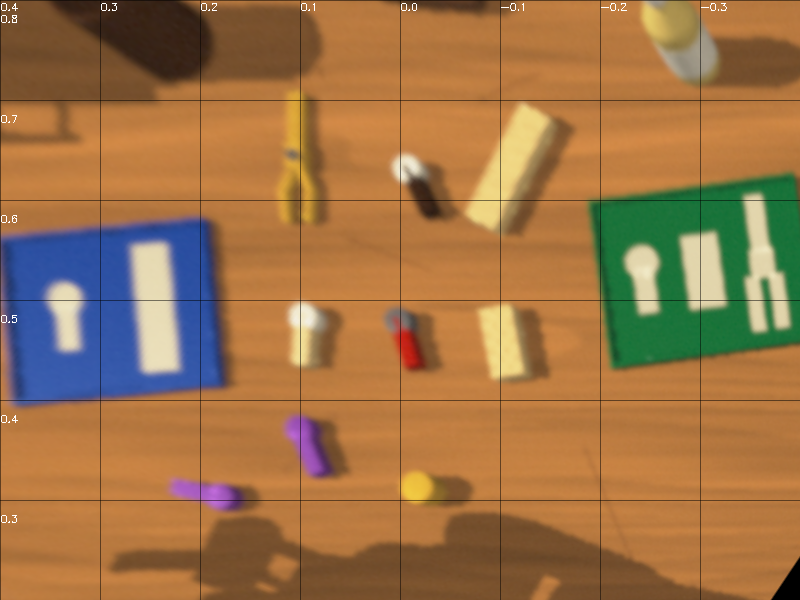

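```bash
python3 - <<'E'
from h import *
vs=[]
for n in ["scene","side"]:
    c=cam(n)
    im=topdown(c,0.0045,0.35,0.7,-0.5,0.5,2000)
    if n=="side": cv2.imwrite("pics/gt.png",im[:, 1100:1900]);cv2.imwrite("pics/bt.png",im[:, 0:700])
    hsv=cv2.cvtColor(im,cv2.COLOR_BGR2HSV)
    for nm,lo,hi in [("green",(55,100,40),(85,255,255)),("blue",(105,120,60),(125,255,255))]:
        m=cv2.inRange(hsv,lo,hi)
        m=cv2.morphologyEx(m,cv2.MORPH_OPEN,np.ones((5,5),np.uint8))
        cs,_=cv2.findContours(m,cv2.RETR_EXTERNAL,cv2.CHAIN_APPROX_NONE); k=max(cs,key=cv2.contourArea)
        f=lambda q:(0.7-q[1]/2000,0.5-q[0]/2000)
        r=cv2.minAreaRect(k); print(n,nm,"rect",np.round(f(r[0]),4),np.array(r[1])/2,r[2])
        fill=np.zeros_like(m); cv2.drawContours(fill,[k],-1,255,-1); 
        fill=cv2.erode(fill,np.ones((25,25)))
        ins=((fill>0)&(hsv[...,1]<110)&(hsv[...,2]>130)).astype(np.uint8)
        kk,l,s,ce=cv2.connectedComponentsWithStats(ins)
        for i in range(1,kk):
            if s[i,4]<1000: continue
            p=np.argwhere(l==i)[:,::-1].astype(np.float32); r=cv2.minAreaRect(p)
            print("   ",np.round(f(r[0]),4),np.round(np.array(r[1])/2,1),round(r[2],1),"centroid",np.round(f(ce[i]),4))
E
```

```text
scene green rect [ 0.5319 -0.3002] [172.1940155 213.3212738] 82.12881469726562
    [ 0.5412 -0.3591] [142.3  43.6] 82.1 centroid [ 0.5329 -0.3601]
    [ 0.5319 -0.2996] [79.8 41.3] 82.3 centroid [ 0.5322 -0.2996]
    [ 0.523  -0.2381] [73.1 36.6] 88.9 centroid [ 0.5255 -0.2399]
scene blue rect [0.4902 0.2975] [172.02891541 209.68888855] 84.48286437988281
    [0.4944 0.2528] [132.5  38.8] 84.5 centroid [0.4948 0.2528]
    [0.4861 0.3418] [70.5 35.1] 81.9 centroid [0.4881 0.3426]
side green rect [ 0.5326 -0.3004] [168.33804321 207.9559021 ] 82.13858032226562
    [ 0.5417 -0.3592] [142.5  43.5] 82.1 centroid [ 0.5337 -0.3602]
    [ 0.5328 -0.2997] [80.5 42.4] 82.2 centroid [ 0.5328 -0.2998]
    [ 0.524 -0.238] [74.1 38.5] 89.4 centroid [ 0.526  -0.2401]
side blue rect [0.4912 0.2959] [166.81214905 208.05857849] 84.38780212402344
    [0.496  0.2527] [136.6  46.3] 84.6 centroid [0.4958 0.2526]
    [0.4872 0.3397] [75.7 41.7] 76.8 centroid [0.4885 0.3421]
```

```bash
cat >> h.py <<'E'
# name: (approx xy, top height)
def measure(name,approx,top,cams=("scene","side"),rad=0.05):
    out=[]
    for n in cams:
        c=cam(n); W=cloud(c)
        m=(np.hypot(W[...,0]-approx[0],W[...,1]-approx[1])<rad)&(W[...,2]>top-.004)&(W[...,2]<top+.008)
        k,l,s,_=cv2.connectedComponentsWithStats(m.astype(np.uint8)); i=1+np.argmax(s[1:,4])
        p=W[l==i][:,:2]
        # resample to uniform grid mask (1mm) then moments/rect
        g=np.zeros((400,400),np.uint8); q=((p-np.array(approx))*2000+200).astype(int)
        q=q[(q>=0).all(1)&(q<400).all(1)]
        g[q[:,1],q[:,0]]=255; g=cv2.morphologyEx(g,cv2.MORPH_CLOSE,np.ones((9,9)))
        M=cv2.moments(g,True); ang=.5*np.arctan2(2*M["mu11"],M["mu20"]-M["mu02"])
        cg=np.array([M["m10"],M["m01"]])/M["m00"]
        yx=np.argwhere(g)[:,::-1]-cg; u=np.array([np.cos(ang),np.sin(ang)]); v=np.array([-u[1],u[0]])
        a=yx@u; b=yx@v
        mid=cg+u*(a.min()+a.max())/2+v*(b.min()+b.max())/2
        f=lambda t:(t-200)/2000+np.array(approx)
        out.append((*f(mid),np.degrees(ang)))
        w=np.polyfit(a,b**2,1)[0]
        print(name,n,"mid",np.round(f(mid)*1000,1),"cg",np.round(f(cg)*1000,1),"yaw",round(np.degrees(ang),1),"L,W",np.round([np.ptp(a)/2,np.ptp(b)/2],1),"fat end +u" if w>0 else "fat end -u")
    return out
E
python3 - <<'E'
from h import *
for a in [("birch",(.465,.097),.0145),("walnut",(.6155,-.016),.0145),("short",(.4565,-.1025),.0165),("long",(.631,-.108),.0165,("scene","side"),.08),("pliers",(.645,.111),.0115,("scene","side"),.08),("red",(.461,-.0015),.0145)]: measure(*a)
c=cam("scene");W=cloud(c)
m=(np.hypot(W[...,0]-.74,W[...,1]-.23)<.09)&(W[...,2]>.03)
p=W[m];print("mug",p[:,:2].min(0),p[:,:2].max(0),p[:,2].max())
E
```

```text
birch scene mid [465.7  97.7] cg [468.6  98.1] yaw -4.9 L,W [61.8 26.2] fat end +u
birch side mid [464.6  96.6] cg [468.   95.7] yaw -6.2 L,W [61.  25.4] fat end +u
walnut scene mid [614.2 -14.2] cg [616.4 -13. ] yaw 25.5 L,W [63.8 25.3] fat end +u
walnut side mid [615.9 -15.2] cg [614.9 -15.7] yaw 25.6 L,W [66.1 25.3] fat end +u
short scene mid [ 456.9 -102. ] cg [ 457.3 -101.4] yaw 12.0 L,W [71.3 34.2] fat end -u
short side mid [ 456.8 -103.9] cg [ 455.5 -103.3] yaw 11.9 L,W [72.6 34. ] fat end +u
long scene mid [ 630.7 -108.3] cg [ 631.6 -107.9] yaw -26.3 L,W [125.1  35.5] fat end +u
long side mid [ 630.5 -109.6] cg [ 632.5 -110.8] yaw -27.7 L,W [124.9  37.2] fat end +u
pliers scene mid [644.5 108.3] cg [641.9 108.6] yaw 0.1 L,W [129.   34.5] fat end -u
pliers side mid [643.8 106.5] cg [639.  106.9] yaw 0.3 L,W [128.5  35.3] fat end -u
red scene mid [460.9  -3. ] cg [464.5  -1. ] yaw 17.9 L,W [64.3 26.6] fat end +u
red side mid [460.8  -4.1] cg [464.6  -2.3] yaw 17.5 L,W [59.6 25.8] fat end +u
mug [0.7234563 0.1975548] [0.80344467 0.29706952] 0.09421605891431324
```

```bash
cat > plan.py <<'E'
import sys,numpy as np
from scipy.spatial.transform import Rotation as Ro
from workcell import robot
def plan(x,y,z,yaw):  # yaw deg of tool x
    o=robot.get_obs(); R=Ro.from_quat(o["tool_rot"]); p=np.array(o["tool_pos"])
    a=np.radians(yaw); T=Ro.from_matrix(np.array([[np.cos(a),np.sin(a),0],[np.sin(a),-np.cos(a),0],[0,0,-1.]]))
    rv=(R.inv()*T).as_rotvec(); d=T.inv().apply(np.array([x,y,z])-p)
    cur=R.as_matrix()[:,0]
    print("t",round(o["time_s"],2),"pos",np.round(p,4),"yaw",round(np.degrees(np.arctan2(cur[1],cur[0])),2),"F",np.round(o["contact_force"],1),"grip",round(o["grip_width"],4))
    print("turn",np.round(rv,4),"rows",np.ceil(abs(rv).max()/.12),"| then shift",np.round(d*1000,1),"mm rows",np.ceil(abs(d).max()/.035))
plan(*[float(s) for s in sys.argv[1:5]])
E
python3 plan.py .456 .0978 .08 85
```

```text
t 1.0 pos [0.2146 0.5064 0.2054] yaw 67.04 F [ 1.   0.3 -0.1] grip 0.0939
turn [-0.      0.     -0.3135] rows 3.0 | then shift [-386.   276.1  125.4] mm rows 12.0
```

servo_tool(steps=[[0.045,-0.0257,0.0184,0.0084,0,0,0],[0.045,-0.0257,0.0184,0.0084,0,0,0],[0.045,-0.0257,0.0184,0.0084,0,0,0],[0.045,-0.0257,0.0184,0.0084,0,0,0],[0.045,-0.0257,0.0184,0.0084,0,0,0],[0.045,-0.0257,0.0184,0.0084,0,0,0],[0.045,-0.0257,0.0184,0.0084,0,0,0],[0.045,-0.0257,0.0184,0,0,0,0],[0.045,-0.0257,0.0184,0,0,0,0],[0.045,0,0,0,0,0,-0.1045],[0.045,0,0,0,0,0,-0.1045],[0.045,0,0,0,0,0,-0.1045]])

```text
time_s: 2.0
tool_pos: [0.2771, 0.2284, 0.1469]
tool_rot: [0.736, 0.677, 0.0, 0.0]
contact_force: [0.0, 0.0, -0.4]
grip_width: 0.0451
```

```bash
python3 plan.py .456 .0978 .06 85
```

```text
t 2.0 pos [0.2771 0.2284 0.1469] yaw 85.21 F [ 0.   0.  -0.4] grip 0.0451
turn [ 0.0006 -0.0005  0.0036] rows 1.0 | then shift [-114.5  189.6   86.9] mm rows 6.0
```

servo_tool(steps=[[0.045,-0.019,0.0316,0.0145,0,0,0],[0.045,-0.019,0.0316,0.0145,0,0,0],[0.045,-0.019,0.0316,0.0145,0,0,0],[0.045,-0.019,0.0316,0.0145,0,0,0],[0.045,-0.019,0.0316,0.0145,0,0,0],[0.045,-0.019,0.0316,0.0145,0,0,0],[0.045,0,0,0,0,0,0.0036],[0.045,0,0,0,0,0,0]])

```text
time_s: 2.67
tool_pos: [0.456, 0.0977, 0.0586]
tool_rot: [0.739, 0.673, -0.001, -0.001]
contact_force: [0.2, 0.4, 0.3]
grip_width: 0.045
```

```bash
python3 plan.py .456 .0978 .004 85; python3 - <<'E'
from h import *
c=cam("wrist"); cv2.imwrite("pics/w1.png",c["pixels"][:,:,::-1])
E
```

```text
t 2.67 pos [0.456  0.0977 0.0586] yaw 84.64 F [0.2 0.4 0.3] grip 0.045
turn [-0.0021  0.0004 -0.0063] rows 1.0 | then shift [ 0.1  0.  54.6] mm rows 2.0
```

View pics/w1.png

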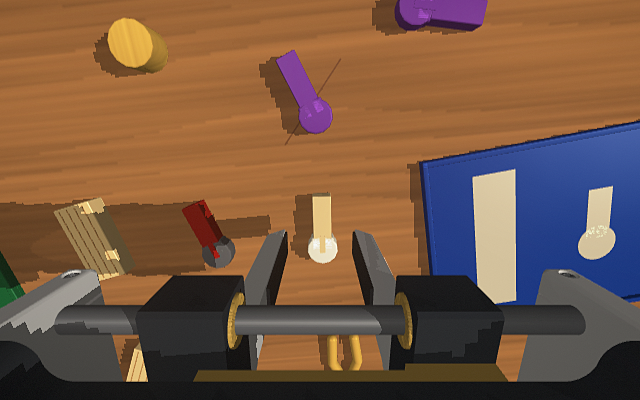

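servo_tool(steps=[[0.045,0,0,0.018,0,0,-0.006],[0.045,0,0,0.018,0,0,0],[0.045,0,0,0.012,0,0,0],[0.045,0,0,0.0065,0,0,0],[0.005,0,0,0,0,0,0],[0.005,0,0,0,0,0,0],[0.005,0,0,0,0,0,0],[0.005,0,0,0,0,0,0],[0.005,0,0,0,0,0,0],[0.005,0,0,-0.02,0,0,0],[0.005,0,0,-0.02,0,0,0],[0.005,0,0,0,0,0,0]])

```text
time_s: 3.72
tool_pos: [0.4574, 0.099, 0.0484]
tool_rot: [0.736, 0.676, 0.002, 0.001]
contact_force: [0.1, 0.0, 1.3]
grip_width: 0.0156
```

```bash
python3 plan.py .4559 -.2417 .06 97.9 ; python3 - <<'E'
from h import *
c=cam("wrist"); cv2.imwrite("pics/w2.png",c["pixels"][:,:,::-1])
c=cam("scene"); cv2.imwrite("pics/s2.png",cv2.resize(c["pixels"][100:260,260:500,::-1],None,fx=3,fy=3))
E
```

```text
t 3.72 pos [0.4574 0.099  0.0484] yaw 85.13 F [0.1 0.  1.3] grip 0.0156
turn [ 0.0049 -0.0006 -0.2228] rows 2.0 | then shift [-337.2  -48.3  -11.6] mm rows 10.0
```

View pics/w2.png

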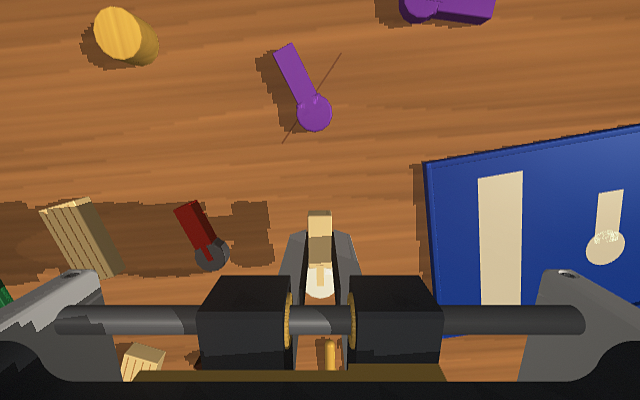

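```bash
python3 plan.py .5152 -.2416 .07 97.9
```

```text
t 3.82 pos [0.4561 0.0988 0.0455] yaw 85.13 F [-0.   0.3 -0.8] grip 0.0156
turn [ 1.600e-03 -2.000e-04 -2.228e-01] rows 2.0 | then shift [-345.3   11.8  -24.5] mm rows 10.0
```

servo_tool(steps=[[0.005,0,0,-0.0245,0,0,-0.1114],[0.005,0,0,0,0,0,-0.1114],[0.005,-0.0345,0.0012,0,0,0,0],[0.005,-0.0345,0.0012,0,0,0,0],[0.005,-0.0345,0.0012,0,0,0,0],[0.005,-0.0345,0.0012,0,0,0,0],[0.005,-0.0345,0.0012,0,0,0,0],[0.005,-0.0345,0.0012,0,0,0,0],[0.005,-0.0345,0.0012,0,0,0,0],[0.005,-0.0345,0.0012,0,0,0,0],[0.005,-0.0345,0.0012,0,0,0,0],[0.005,-0.0345,0.0012,0,0,0,0]])

```text
time_s: 4.82
tool_pos: [0.5146, -0.2429, 0.0683]
tool_rot: [0.657, 0.754, -0.0, -0.001]
contact_force: [1.0, -0.5, 0.4]
grip_width: 0.0155
```

servo_tool(steps=[[0.005,0,0,0,0,0,0],[0.005,0,0,0,0,0,0],[0.005,0,0,0,0,0,0]])

```text
time_s: 5.07
tool_pos: [0.5145, -0.2406, 0.0685]
tool_rot: [0.657, 0.754, -0.0, -0.001]
contact_force: [-0.6, -0.2, -0.3]
grip_width: 0.0156
```

```bash
python3 plan.py .5152 -.2416 .0105 97.9; python3 - <<'E'
from h import *
c=cam("wrist"); cv2.imwrite("pics/w3.png",c["pixels"][:,:,::-1])
E
python3 plan.py .5152 -.2416 .0105 97.9
```

```text
t 5.07 pos [ 0.5145 -0.2406  0.0685] yaw 97.89 F [-0.6 -0.2 -0.3] grip 0.0156
turn [-0.0015 -0.0013 -0.0002] rows 1.0 | then shift [-1.1  0.6 58. ] mm rows 2.0
t 5.12 pos [ 0.5147 -0.2402  0.0688] yaw 97.94 F [-0.8  0.3 -1.1] grip 0.0155
turn [-0.0011 -0.001   0.0006] rows 1.0 | then shift [-1.4  0.3 58.3] mm rows 2.0
```

View pics/w3.png

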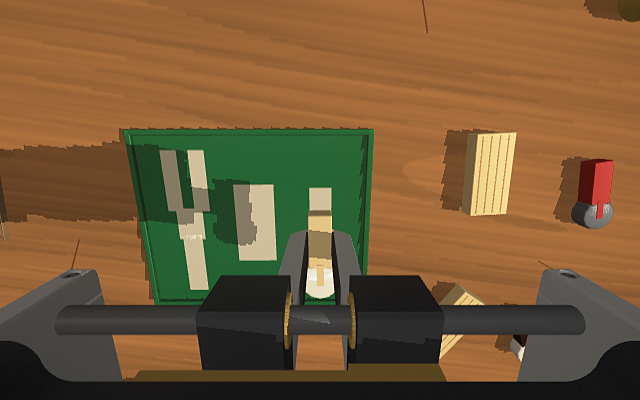

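servo_tool(steps=[[0.005,-0.001,0.0003,0.018,0,0,0],[0.005,0,0,0.018,0,0,0],[0.005,0,0,0.012,0,0,0],[0.005,0,0,0.007,0,0,0],[0.005,0,0,0,0,0,0],[0.005,0,0,0,0,0,0]])

```text
time_s: 5.62
tool_pos: [0.5157, -0.242, 0.0149]
tool_rot: [0.657, 0.754, -0.0, -0.0]
contact_force: [0.3, -0.5, -0.4]
grip_width: 0.0155
```

```bash
python3 plan.py .5152 -.2416 .0105 97.9; python3 - <<'E'
from h import *
c=cam("scene"); cv2.imwrite("pics/s4.png",cv2.resize(c["pixels"][90:200,140:300,::-1],None,fx=5,fy=5))
E
```

```text
t 5.62 pos [ 0.5157 -0.242   0.0149] yaw 97.93 F [ 0.3 -0.5 -0.4] grip 0.0155
turn [-0.0001 -0.0001  0.0006] rows 1.0 | then shift [ 0.4 -0.4  4.4] mm rows 1.0
```

View pics/s4.png

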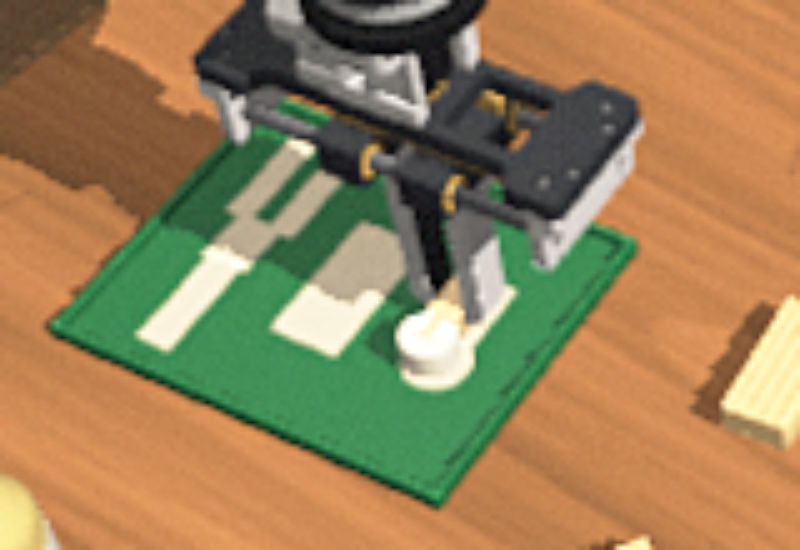

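servo_tool(steps=[[0.005,0,0,0.002,0,0,0],[0.005,0,0,0.002,0,0,0],[0.005,0,0,0,0,0,0],[0.005,0,0,0,0,0,0]])

```text
time_s: 6.0
tool_pos: [0.5155, -0.2423, 0.0108]
tool_rot: [0.657, 0.754, 0.0, 0.0]
contact_force: [-0.3, -0.2, -0.7]
grip_width: 0.016
```

```bash
python3 plan.py .5152 -.2416 .0105 97.9; python3 - <<'E'
from h import *
measure("birch",(.525,-.241),.018)
c=cam("scene"); cv2.imwrite("pics/s5.png",cv2.resize(c["pixels"][90:200,140:300,::-1],None,fx=5,fy=5))
E
```

```text
t 6.0 pos [ 0.5155 -0.2423  0.0108] yaw 97.9 F [-0.3 -0.2 -0.7] grip 0.016
turn [ 0.0002  0.0001 -0.0001] rows 1.0 | then shift [ 0.8 -0.2  0.3] mm rows 1.0
birch scene mid [ 529.5 -238.3] cg [ 533.9 -239.9] yaw 21.0 L,W [50.  42.3] fat end +u
birch side mid [ 508.3 -244.4] cg [ 505.3 -244.1] yaw 37.7 L,W [34.2 36.4] fat end -u
```

View pics/s5.png

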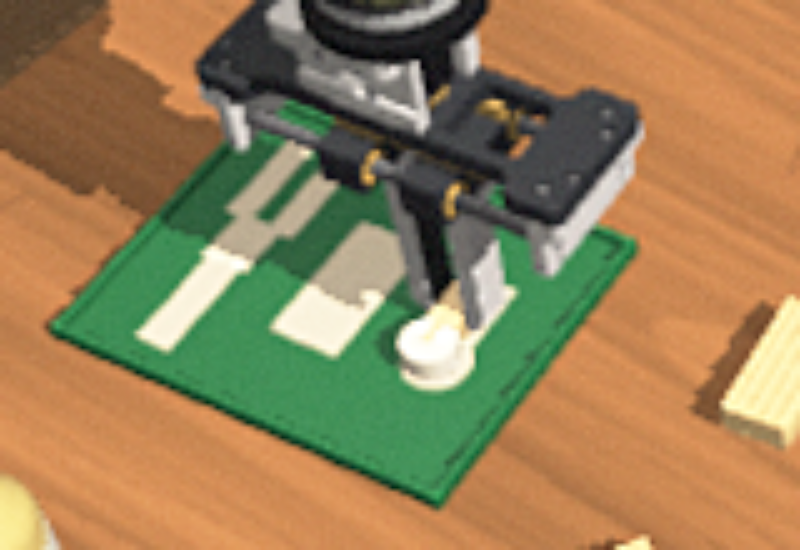

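servo_tool(steps=[[0.005,0,0,0.0012,0,0,0],[0.005,0,0,0,0,0,0],[0.035,0,0,0,0,0,0],[0.035,0,0,0,0,0,0],[0.035,0,0,0,0,0,0],[0.035,0,0,-0.02,0,0,0],[0.035,0,0,-0.03,0,0,0],[0.035,0,0,-0.03,0,0,0],[0.035,0,0,0,0,0,0]])

```text
time_s: 6.9
tool_pos: [0.5176, -0.2434, 0.095]
tool_rot: [0.657, 0.754, 0.001, 0.004]
contact_force: [0.8, -0.8, 1.8]
grip_width: 0.0348
```

```bash
python3 plan.py .4568 -.103 .06 102; python3 - <<'E'
from h import *
measure("birch",(.525,-.241),.018)
c=cam("side"); cv2.imwrite("pics/s6.png",cv2.resize(c["pixels"][240:350,310:450,::-1],None,fx=5,fy=5))
E
```

```text
t 6.9 pos [ 0.5176 -0.2434  0.095 ] yaw 97.91 F [ 0.8 -0.8  1.8] grip 0.0348
turn [ 0.0061  0.005  -0.0714] rows 1.0 | then shift [150.  -30.3  35. ] mm rows 5.0
birch scene mid [ 523.5 -241.4] cg [ 526.3 -240.5] yaw 9.8 L,W [63.9 24.2] fat end +u
birch side mid [ 522.8 -243.1] cg [ 523.9 -242.8] yaw 8.0 L,W [61.8 25.5] fat end +u
```

View pics/s6.png

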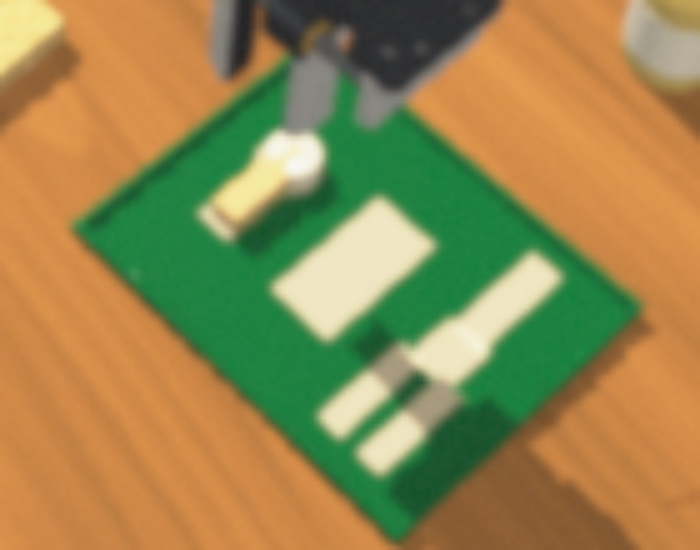

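servo_tool(steps=[[0.055,0.025,-0.005,0,0,0,-0.0714],[0.055,0.025,-0.005,0,0,0,0],[0.055,0.025,-0.005,0,0,0,0],[0.055,0.025,-0.005,0,0,0,0],[0.055,0.025,-0.005,0.0175,0,0,0],[0.055,0.025,-0.005,0.0175,0,0,0],[0.055,0,0,0,0,0,0],[0.055,0,0,0,0,0,0]])

```text
time_s: 7.72
tool_pos: [0.4557, -0.1003, 0.0531]
tool_rot: [0.629, 0.778, -0.001, -0.002]
contact_force: [0.4, -0.2, 0.3]
grip_width: 0.0548
```

```bash
python3 plan.py .4568 -.103 .005 102; python3 - <<'E'
from h import *
c=cam("wrist"); cv2.imwrite("pics/w7.png",c["pixels"][:,:,::-1])
E
```

```text
t 7.72 pos [ 0.4557 -0.1003  0.0531] yaw 102.08 F [ 0.4 -0.2  0.3] grip 0.0548
turn [-0.0029 -0.0015  0.0014] rows 1.0 | then shift [-2.9  0.5 48.1] mm rows 2.0
```

View pics/w7.png

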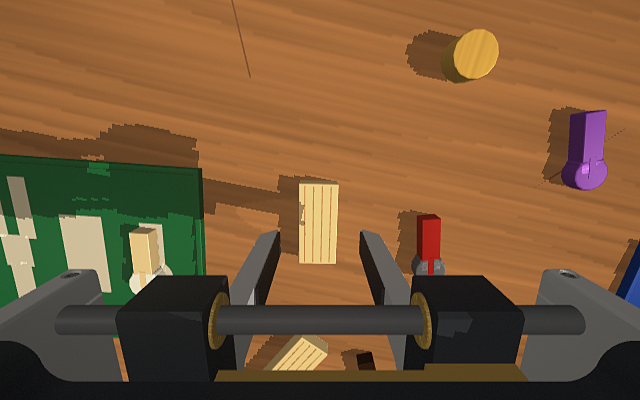

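servo_tool(steps=[[0.055,-0.0015,0.0005,0.016,0,0,0],[0.055,0,0,0.016,0,0,0],[0.055,0,0,0.01,0,0,0],[0.055,0,0,0.005,0,0,0],[0.02,0,0,0,0,0,0],[0.02,0,0,0,0,0,0],[0.02,0,0,0,0,0,0],[0.02,0,0,0,0,0,0],[0.02,0,0,0,0,0,0]])

```text
time_s: 8.52
tool_pos: [0.4579, -0.1027, 0.0081]
tool_rot: [0.629, 0.777, 0.0, 0.001]
contact_force: [0.6, -0.6, 3.8]
grip_width: 0.0311
```

servo_tool(steps=[[0.02,0,0,-0.02,0,0,0],[0.02,0,0,-0.03,0,0,0],[0.02,0,0,-0.02,0,0,0.07],[0.02,0,0,0,0,0,0],[0.02,0,0,0,0,0,0]])

```text
time_s: 8.93
tool_pos: [0.4579, -0.1026, 0.0782]
tool_rot: [0.656, 0.755, 0.0, 0.001]
contact_force: [-0.3, -0.4, -0.5]
grip_width: 0.0316
```

```bash
python3 plan.py .5323 -.2995 .07 97.9; python3 - <<'E'
from h import *
c=cam("wrist"); cv2.imwrite("pics/w8.png",c["pixels"][:,:,::-1])
E
```

```text
t 8.93 pos [ 0.4579 -0.1026  0.0782] yaw 98.03 F [-0.3 -0.4 -0.5] grip 0.0316
turn [0.002  0.001  0.0022] rows 1.0 | then shift [-205.3   46.6    8.2] mm rows 6.0
```

View pics/w8.png

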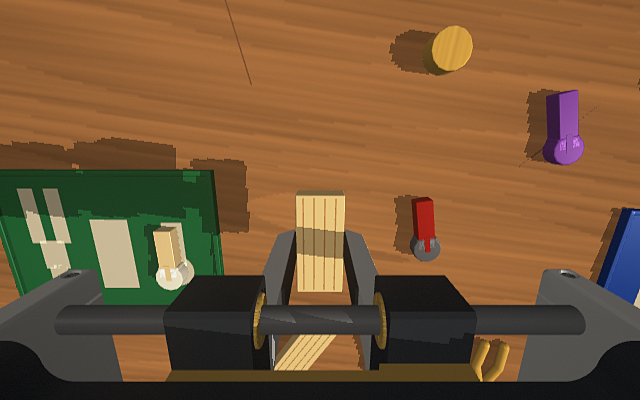

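servo_tool(steps=[[0.02,-0.0342,0.008,0,0,0,0.002],[0.02,-0.0342,0.008,0,0,0,0],[0.02,-0.0342,0.008,0,0,0,0],[0.02,-0.0342,0.008,0,0,0,0],[0.02,-0.0342,0.008,0,0,0,0],[0.02,-0.0342,0.008,0,0,0,0],[0.02,0,0,0.03,0,0,0],[0.02,0,0,0.018,0,0,0],[0.02,0,0,0,0,0,0],[0.02,0,0,0,0,0,0]])

```text
time_s: 9.82
tool_pos: [0.5324, -0.2986, 0.0279]
tool_rot: [0.657, 0.754, -0.0, -0.002]
contact_force: [0.4, -0.1, 0.1]
grip_width: 0.0318
```

```bash
python3 plan.py .5333 -.2994 .0121 97.9; python3 - <<'E'
from h import *
c=cam("wrist"); cv2.imwrite("pics/w9.png",c["pixels"][:,:,::-1])
c=cam("side"); cv2.imwrite("pics/s9.png",cv2.resize(c["pixels"][240:350,310:450,::-1],None,fx=5,fy=5))
E
python3 plan.py .5333 -.2994 .0121 97.9
```

```text
t 9.82 pos [ 0.5324 -0.2986  0.0279] yaw 97.91 F [ 0.4 -0.1  0.1] grip 0.0318
turn [-0.0027 -0.0023  0.0002] rows 1.0 | then shift [-0.9  0.8 15.8] mm rows 1.0
t 9.92 pos [ 0.5336 -0.2991  0.0302] yaw 97.91 F [-0.1 -0.3  0.1] grip 0.032
turn [0.0006 0.0005 0.0002] rows 1.0 | then shift [-0.3 -0.3 18.1] mm rows 1.0
```

View pics/w9.png

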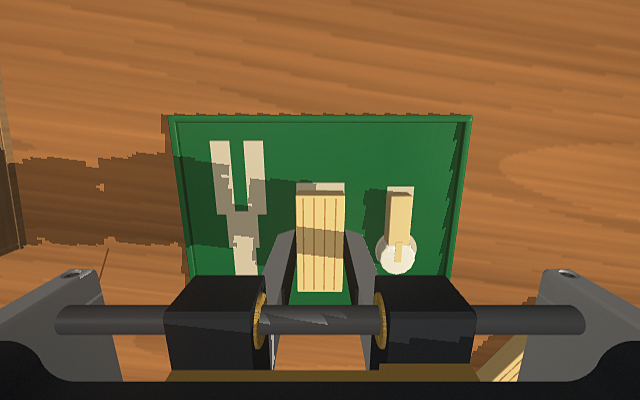

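View pics/s9.png

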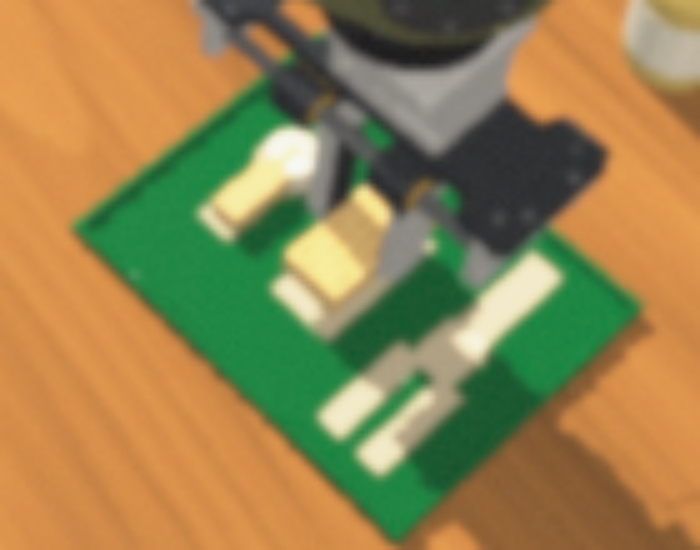

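servo_tool(steps=[[0.02,0,0,0.01,0,0,0],[0.02,0,0,0.006,0,0,0],[0.02,0,0,0,0,0,0],[0.02,0,0,0,0,0,0]])

```text
time_s: 10.25
tool_pos: [0.5331, -0.299, 0.0133]
tool_rot: [0.657, 0.754, -0.0, -0.0]
contact_force: [-0.2, -0.6, -0.3]
grip_width: 0.0318
```

```bash
python3 plan.py .5333 -.2994 .0121 97.9
```

```text
t 10.25 pos [ 0.5331 -0.299   0.0133] yaw 97.88 F [-0.2 -0.6 -0.3] grip 0.0318
turn [-0.0004 -0.0003 -0.0004] rows 1.0 | then shift [-0.4  0.2  1.2] mm rows 1.0
```

servo_tool(steps=[[0.02,0,0,0.0012,0,0,0],[0.02,0,0,0,0,0,0],[0.055,0,0,0,0,0,0],[0.055,0,0,0,0,0,0],[0.055,0,0,0,0,0,0],[0.055,0,0,-0.02,0,0,0],[0.055,0,0,-0.03,0,0,0],[0.055,0,0,-0.03,0,0,0],[0.055,0,0,0,0,0,0]])

```text
time_s: 11.0
tool_pos: [0.5353, -0.3005, 0.0984]
tool_rot: [0.657, 0.754, 0.001, 0.004]
contact_force: [0.6, 0.2, 0.7]
grip_width: 0.0548
```

```bash
python3 plan.py .6442 .1075 .07 90.5; python3 - <<'E'
from h import *
measure("short",(.533,-.300),.020)
measure("birch",(.525,-.241),.018)
E
```

```text
t 11.0 pos [ 0.5353 -0.3005  0.0984] yaw 97.87 F [0.6 0.2 0.7] grip 0.0548
turn [0.0068 0.0051 0.1287] rows 2.0 | then shift [407.  112.4  28.4] mm rows 12.0
short scene mid [ 532.5 -299.1] cg [ 533.4 -298.5] yaw 4.3 L,W [72.1 37.3] fat end +u
short side mid [ 532.1 -300.5] cg [ 532.  -300.9] yaw 9.1 L,W [72.9 34.6] fat end -u
birch scene mid [ 523.3 -241.7] cg [ 526.7 -240.5] yaw 8.3 L,W [61.8 25.9] fat end +u
birch side mid [ 524.  -241.8] cg [ 525.7 -242.8] yaw 6.5 L,W [62.1 26.7] fat end +u
```

servo_tool(steps=[[0.05,0,0,0,0,0,0.064],[0.05,0,0,0,0,0,0.064],[0.05,0.034,0.0094,0,0,0,0],[0.05,0.034,0.0094,0,0,0,0],[0.05,0.034,0.0094,0,0,0,0],[0.05,0.034,0.0094,0,0,0,0],[0.05,0.034,0.0094,0,0,0,0],[0.05,0.034,0.0094,0,0,0,0],[0.05,0.034,0.0094,0,0,0,0],[0.05,0.034,0.0094,0,0,0,0],[0.05,0.034,0.0094,0,0,0,0],[0.05,0.034,0.0094,0,0,0,0]])

```text
time_s: 12.2
tool_pos: [0.6236, 0.0434, 0.0907]
tool_rot: [0.704, 0.71, -0.001, -0.001]
contact_force: [1.3, 0.0, 0.6]
grip_width: 0.0502
```

servo_tool(steps=[[0.05,0.033,0.0094,0,0,0,0],[0.05,0.033,0.0094,0,0,0,0],[0.05,0,0,0.025,0,0,0],[0.05,0,0,0,0,0,0],[0.05,0,0,0,0,0,0]])

```text
time_s: 12.62
tool_pos: [0.6408, 0.1075, 0.065]
tool_rot: [0.704, 0.71, -0.002, -0.001]
contact_force: [0.3, -0.5, 0.8]
grip_width: 0.05
```

```bash
python3 - <<'E'
from h import *
c=cam("wrist"); cv2.imwrite("pics/w10.png",c["pixels"][:,:,::-1])
E
python3 plan.py .6442 .1075 .004 90.5; 
```

```text
t 12.67 pos [0.6417 0.1071 0.0665] yaw 90.5 F [ 0.9 -0.1 -0.2] grip 0.0497
turn [-0.0022  0.0003 -0.0001] rows 1.0 | then shift [ 0.4  2.5 62.5] mm rows 2.0
```

View pics/w10.png

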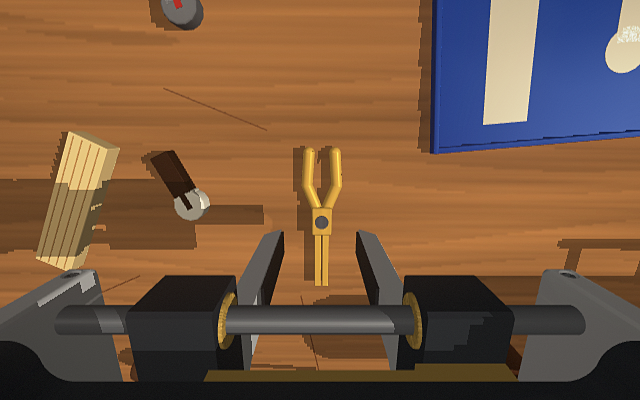

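servo_tool(steps=[[0.05,0,0.0025,0.02,0,0,0],[0.05,0,0,0.02,0,0,0],[0.05,0,0,0.012,0,0,0],[0.05,0,0,0.007,0,0,0],[0.05,0,0,0,0,0,0],[0.05,0,0,0,0,0,0]])

```text
time_s: 13.17
tool_pos: [0.645, 0.1075, 0.009]
tool_rot: [0.704, 0.71, 0.0, 0.0]
contact_force: [-0.0, -0.3, -0.8]
grip_width: 0.05
```

```bash
python3 plan.py .6442 .1075 .004 90.5; 
```

```text
t 13.17 pos [0.645  0.1075 0.009 ] yaw 90.5 F [-0.  -0.3 -0.8] grip 0.05
turn [ 0.0005 -0.      0.0001] rows 1.0 | then shift [-0.  -0.8  5. ] mm rows 1.0
```

servo_tool(steps=[[0.05,0,0,0.0045,0,0,0],[0.05,0,0,0,0,0,0],[0.005,0,0,0,0,0,0],[0.005,0,0,0,0,0,0],[0.005,0,0,0,0,0,0],[0.005,0,0,0,0,0,0],[0.005,0,0,0,0,0,0],[0.005,0,0,0,0,0,0]])

```text
time_s: 13.83
tool_pos: [0.6447, 0.1079, 0.0038]
tool_rot: [0.704, 0.71, 0.0, 0.0]
contact_force: [0.3, -0.1, 0.8]
grip_width: 0.0176
```

servo_tool(steps=[[0.005,0,0,-0.02,0,0,0],[0.005,0,0,-0.03,0,0,0],[0.005,0,0,-0.03,0,0,0],[0.005,0,0,0,0,0,-0.065],[0.005,0,0,0,0,0,-0.065],[0.005,0,0,0,0,0,0],[0.005,0,0,0,0,0,0]])

```text
time_s: 14.42
tool_pos: [0.6445, 0.1078, 0.0834]
tool_rot: [0.657, 0.754, -0.0, -0.0]
contact_force: [0.2, 0.1, -1.4]
grip_width: 0.018
```

```bash
python3 - <<'E'
from h import *
c=cam("wrist"); cv2.imwrite("pics/w11.png",c["pixels"][:,:,::-1])
E
python3 plan.py .5405 -.3591 .08 97.9 
```

```text
t 14.47 pos [0.6445 0.1078 0.0833] yaw 97.85 F [ 0.2  1.3 -1.2] grip 0.0178
turn [-0.0008 -0.     -0.0009] rows 1.0 | then shift [-448.2 -167.2    3.3] mm rows 13.0
```

View pics/w11.png

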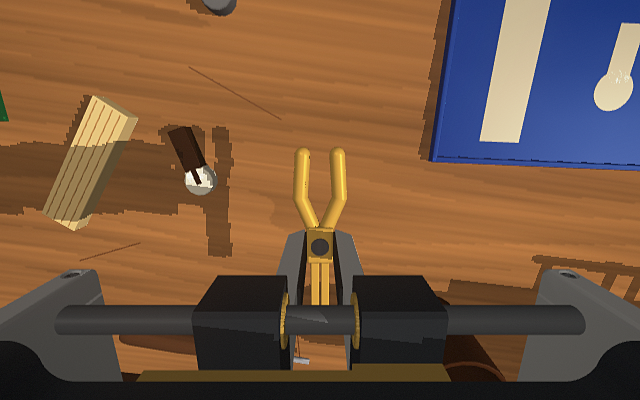

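servo_tool(steps=[[0.005,-0.032,-0.012,0,0,0,0],[0.005,-0.032,-0.012,0,0,0,0],[0.005,-0.032,-0.012,0,0,0,0],[0.005,-0.032,-0.012,0,0,0,0],[0.005,-0.032,-0.012,0,0,0,0],[0.005,-0.032,-0.012,0,0,0,0],[0.005,-0.032,-0.012,0,0,0,0],[0.005,-0.032,-0.012,0,0,0,0],[0.005,-0.032,-0.012,0,0,0,0],[0.005,-0.032,-0.012,0,0,0,0],[0.005,-0.032,-0.012,0,0,0,0],[0.005,-0.032,-0.012,0,0,0,0]])

```text
time_s: 15.47
tool_pos: [0.5547, -0.2939, 0.0834]
tool_rot: [0.657, 0.754, -0.0, -0.0]
contact_force: [-0.1, 0.7, -0.9]
grip_width: 0.0172
```

servo_tool(steps=[[0.005,-0.032,-0.012,0,0,0,0],[0.005,-0.032,-0.011,0,0,0,0],[0.005,0,0,0.025,0,0,0],[0.005,0,0,0.02,0,0,0],[0.005,0,0,0,0,0,0],[0.005,0,0,0,0,0,0]])

```text
time_s: 15.97
tool_pos: [0.5411, -0.3586, 0.0379]
tool_rot: [0.657, 0.754, -0.0, -0.001]
contact_force: [0.8, 0.3, -0.4]
grip_width: 0.0174
```

```bash
python3 - <<'E'
from h import *
c=cam("wrist"); cv2.imwrite("pics/w12.png",c["pixels"][:,:,::-1])
E
python3 plan.py .5405 -.3591 .0082 97.9 
```

```text
t 16.02 pos [ 0.5418 -0.3589  0.0393] yaw 97.95 F [ 0.1  0.5 -0.6] grip 0.0173
turn [0.     0.     0.0008] rows 1.0 | then shift [-0.1 -1.3 31.1] mm rows 1.0
```

View pics/w12.png

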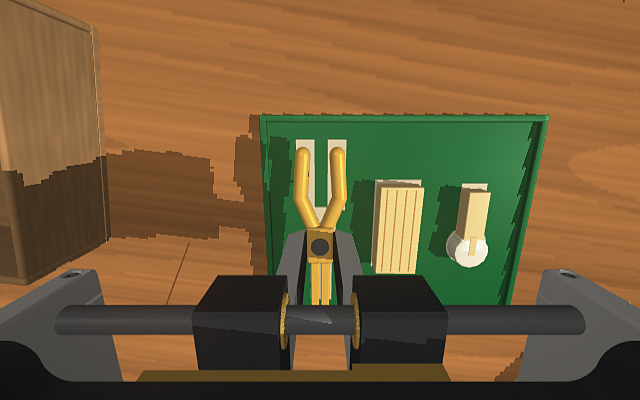

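Lined up well. Lower gently.

servo_tool(steps=[[0.005,0,-0.0008,0.014,0,0,0],[0.005,0,0,0.01,0,0,0],[0.005,0,0,0.004,0,0,0],[0.005,0,0,0,0,0,0],[0.005,0,0,0,0,0,0]])

```text
time_s: 16.43
tool_pos: [0.5408, -0.359, 0.0106]
tool_rot: [0.656, 0.755, -0.0, -0.0]
contact_force: [0.1, -0.1, 0.0]
grip_width: 0.0178
```

```bash
python3 plan.py .5405 -.3591 .0082 97.9 
```

```text
t 16.43 pos [ 0.5408 -0.359   0.0106] yaw 97.99 F [ 0.1 -0.1  0. ] grip 0.0178
turn [-0.0003 -0.0002  0.0015] rows 1.0 | then shift [-0.1 -0.3  2.4] mm rows 1.0
```

servo_tool(steps=[[0.005,0,0,0.0022,0,0,0],[0.005,0,0,0,0,0,0],[0.036,0,0,0,0,0,0],[0.036,0,0,0,0,0,0],[0.036,0,0,0,0,0,0],[0.036,0,0,-0.02,0,0,0],[0.036,0,0,-0.03,0,0,0],[0.036,0,0,-0.035,0,0,0],[0.036,0.03,0,0,0,0,0],[0.036,0.04,0,0,0,0,0],[0.036,0.04,0,0,0,0,0],[0.036,0.03,0,0,0,0,0]])

```text
time_s: 17.43
tool_pos: [0.5206, -0.2181, 0.0938]
tool_rot: [0.656, 0.755, 0.0, 0.0]
contact_force: [0.9, -0.0, 0.5]
grip_width: 0.036
```

```bash
python3 - <<'E'
from h import *
measure("pliers",(.541,-.359),.0145,("scene","side"),.08)
measure("short",(.533,-.300),.020)
measure("birch",(.525,-.241),.018)
c=cam("scene"); cv2.imwrite("pics/s13.png",cv2.resize(c["pixels"][90:200,140:300,::-1],None,fx=5,fy=5))
c=cam("side"); cv2.imwrite("pics/t13.png",cv2.resize(c["pixels"][240:350,310:450,::-1],None,fx=5,fy=5))
E
python3 plan.py .607 -.0189 .06 115.6 
```

```text
pliers scene mid [ 540.2 -358.8] cg [ 545.  -357.7] yaw 7.7 L,W [130.1  34.5] fat end -u
pliers side mid [ 540.3 -360.3] cg [ 534.1 -361.3] yaw 8.1 L,W [130.5  35.4] fat end -u
short scene mid [ 532.6 -298.3] cg [ 534.4 -298.2] yaw 4.9 L,W [72.5 34.8] fat end +u
short side mid [ 532.9 -300.2] cg [ 531.2 -300.6] yaw 7.5 L,W [73.3 33.8] fat end +u
birch scene mid [ 524.1 -240.2] cg [ 527.1 -240.2] yaw 9.4 L,W [62.7 25.9] fat end +u
birch side mid [ 523.2 -241.8] cg [ 525.7 -242.8] yaw 7.7 L,W [61.6 26.8] fat end +u
t 17.83 pos [ 0.5213 -0.2214  0.0934] yaw 97.92 F [ 0.8 -0.5  0.7] grip 0.0361
turn [-0.000e+00  1.000e-04 -3.087e-01] rows 3.0 | then shift [145.6 164.8  33.4] mm rows 5.0
```

View pics/s13.png

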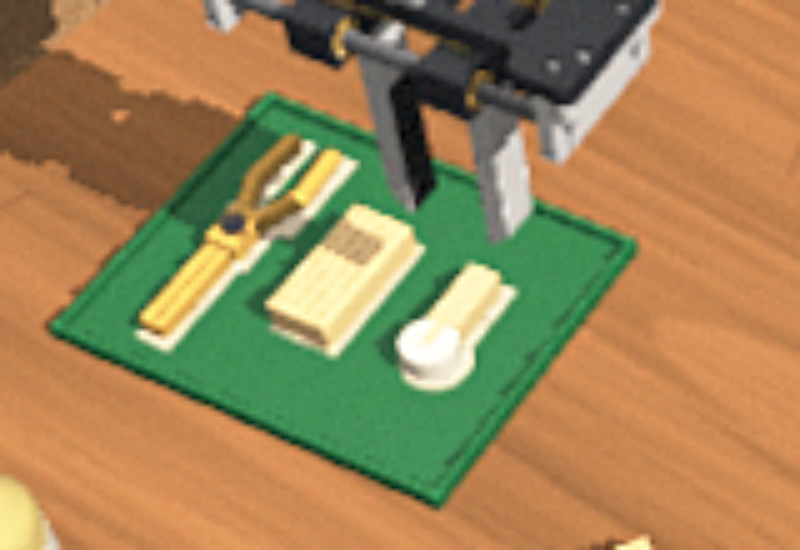

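View pics/t13.png

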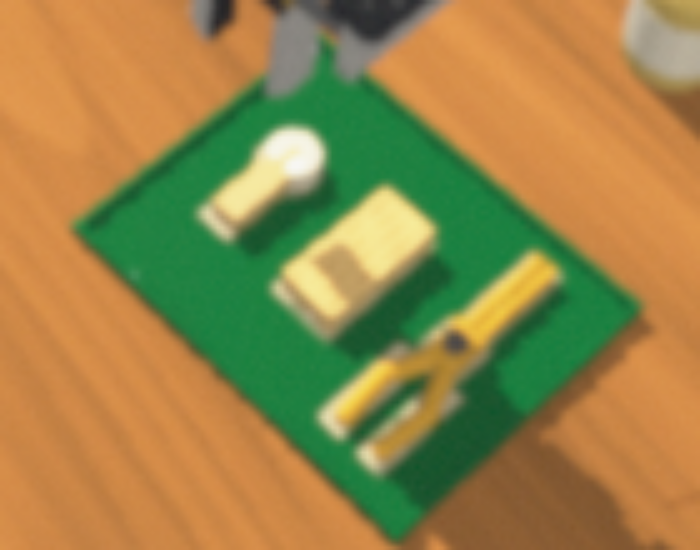

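servo_tool(steps=[[0.04,0,0,0,0,0,-0.103],[0.04,0,0,0,0,0,-0.103],[0.04,0,0,0,0,0,-0.103],[0.04,0.0208,0.0235,0,0,0,0],[0.04,0.0208,0.0235,0,0,0,0],[0.04,0.0208,0.0235,0,0,0,0],[0.04,0.0208,0.0235,0,0,0,0],[0.04,0.0208,0.0235,0,0,0,0],[0.04,0.0208,0.0235,0.017,0,0,0],[0.04,0.0208,0.0235,0.017,0,0,0],[0.04,0,0,0,0,0,0],[0.04,0,0,0,0,0,0]])

```text
time_s: 18.83
tool_pos: [0.6063, -0.0174, 0.0582]
tool_rot: [0.532, 0.847, -0.001, -0.001]
contact_force: [0.5, 0.4, 0.4]
grip_width: 0.0397
```

```bash
python3 - <<'E'
from h import *
c=cam("wrist"); cv2.imwrite("pics/w14.png",c["pixels"][:,:,::-1])
E
python3 plan.py .607 -.0189 .005 115.6 
```

```text
t 18.88 pos [ 0.6065 -0.0184  0.0592] yaw 115.69 F [-0.6  0.1 -0.1] grip 0.0399
turn [-0.0007 -0.0002  0.0016] rows 1.0 | then shift [-0.6  0.3 54.2] mm rows 2.0
```

View pics/w14.png

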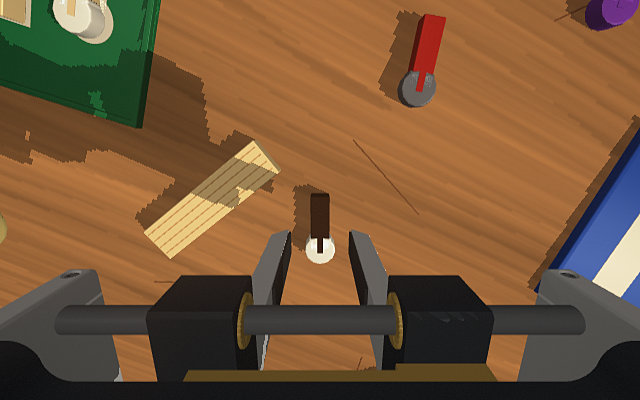

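Centred and aligned.

servo_tool(steps=[[0.04,0,0,0.018,0,0,0],[0.04,0,0,0.018,0,0,0],[0.04,0,0,0.012,0,0,0],[0.04,0,0,0.005,0,0,0],[0.04,0,0,0,0,0,0],[0.005,0,0,0,0,0,0],[0.005,0,0,0,0,0,0],[0.005,0,0,0,0,0,0],[0.005,0,0,0,0,0,0],[0.005,0,0,0,0,0,0],[0.005,0,0,0,0,0,0]])

```text
time_s: 19.8
tool_pos: [0.6068, -0.0179, 0.0072]
tool_rot: [0.532, 0.847, 0.0, 0.0]
contact_force: [-1.6, -0.6, 6.8]
grip_width: 0.0155
```

servo_tool(steps=[[0.005,0,0,-0.02,0,0,0],[0.005,0,0,-0.03,0,0,0],[0.005,0,0,-0.025,0,0,0],[0.005,0,0,0,0,0,0.117],[0.005,0,0,0,0,0,0.117],[0.005,0,0,0,0,0,0.117],[0.005,0,0,0,0,0,0],[0.005,0,0,0,0,0,0]])

```text
time_s: 20.47
tool_pos: [0.6064, -0.0179, 0.0815]
tool_rot: [0.67, 0.742, -0.0, -0.0]
contact_force: [0.2, 0.4, -0.2]
grip_width: 0.0155
```

```bash
python3 plan.py .4775 .3412 .08 95.5 
```

```text
t 20.47 pos [ 0.6064 -0.0179  0.0815] yaw 95.79 F [ 0.2  0.4 -0.2] grip 0.0155
turn [-0.0001 -0.      0.0051] rows 1.0 | then shift [369.8 -93.9   1.5] mm rows 11.0
```

servo_tool(steps=[[0.005,0.0336,-0.0085,0,0,0,0.005],[0.005,0.0336,-0.0085,0,0,0,0],[0.005,0.0336,-0.0085,0,0,0,0],[0.005,0.0336,-0.0085,0,0,0,0],[0.005,0.0336,-0.0085,0,0,0,0],[0.005,0.0336,-0.0085,0,0,0,0],[0.005,0.0336,-0.0085,0,0,0,0],[0.005,0.0336,-0.0085,0,0,0,0],[0.005,0.0336,-0.0085,0,0,0,0],[0.005,0.0336,-0.0085,0,0,0,0],[0.005,0.0336,-0.0085,0,0,0,0]])

```text
time_s: 21.38
tool_pos: [0.4783, 0.343, 0.0816]
tool_rot: [0.672, 0.741, -0.0, 0.0]
contact_force: [0.0, 0.3, 0.7]
grip_width: 0.0155
```

servo_tool(steps=[[0.005,0,0,0.025,0,0,0],[0.005,0,0,0.015,0,0,0],[0.005,0,0,0,0,0,0],[0.005,0,0,0,0,0,0]])

```text
time_s: 21.72
tool_pos: [0.4789, 0.3412, 0.0413]
tool_rot: [0.673, 0.74, -0.001, -0.0]
contact_force: [0.3, -1.2, -0.2]
grip_width: 0.0157
```

```bash
python3 - <<'E'
from h import *
c=cam("wrist"); cv2.imwrite("pics/w15.png",c["pixels"][:,:,::-1])
E
python3 plan.py .4775 .3412 .0112 95.5 
```

```text
t 21.77 pos [0.4795 0.3414 0.0422] yaw 95.39 F [-0.3  0.5 -0. ] grip 0.0159
turn [ 0.0004 -0.0002 -0.0019] rows 1.0 | then shift [-0. -2. 31.] mm rows 1.0
```

View pics/w15.png

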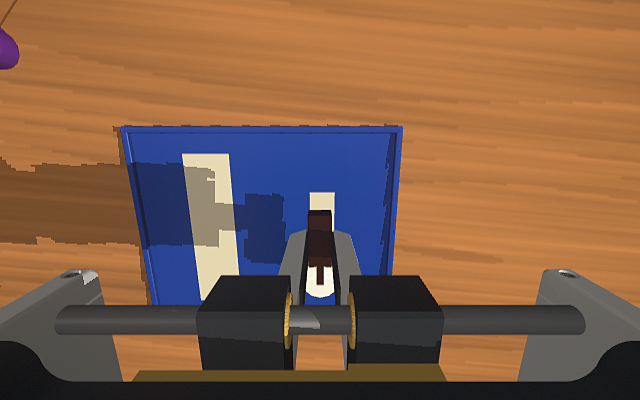

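servo_tool(steps=[[0.005,0.0007,-0.0012,0.014,0,0,0],[0.005,0,0,0.01,0,0,0],[0.005,0,0,0.004,0,0,0],[0.005,0,0,0,0,0,0],[0.005,0,0,0,0,0,0]])

```text
time_s: 22.18
tool_pos: [0.4781, 0.3419, 0.014]
tool_rot: [0.674, 0.739, 0.0, 0.0]
contact_force: [-0.0, 0.5, 0.3]
grip_width: 0.0152
```

```bash
python3 plan.py .4775 .342 .0112 95.5 
```

```text
t 22.18 pos [0.4781 0.3419 0.014 ] yaw 95.3 F [-0.   0.5  0.3] grip 0.0152
turn [ 0.0002 -0.0001 -0.0036] rows 1.0 | then shift [ 0.1 -0.6  2.8] mm rows 1.0
```

servo_tool(steps=[[0.005,0,0,0.0028,0,0,-0.003],[0.005,0,0,0,0,0,0],[0.036,0,0,0,0,0,0],[0.036,0,0,0,0,0,0],[0.036,0,0,0,0,0,0],[0.036,0,0,-0.02,0,0,0],[0.036,0,0,-0.03,0,0,0],[0.036,0,0,-0.035,0,0,0],[0.036,-0.03,0,0,0,0,0],[0.036,-0.04,0,0,0,0,0],[0.036,-0.04,0,0,0,0,0],[0.036,-0.03,0,0,0,0,0]])

```text
time_s: 23.18
tool_pos: [0.4909, 0.2004, 0.0959]
tool_rot: [0.673, 0.74, -0.0, 0.0]
contact_force: [1.1, -0.1, -0.5]
grip_width: 0.036
```

```bash
python3 - <<'E'
from h import *
measure("walnut",(.4865,.342),.018)
c=cam("scene"); cv2.imwrite("pics/s16.png",cv2.resize(c["pixels"][205:335,375:535,::-1],None,fx=4,fy=4))
E
python3 plan.py .6307 -.1089 .07 63 
```

```text
walnut scene mid [487.2 341.6] cg [489.5 342.2] yaw 6.0 L,W [62.6 25.9] fat end +u
walnut side mid [487.5 342.7] cg [492.9 340.2] yaw 4.9 L,W [62.4 29.4] fat end -u
t 23.33 pos [0.4915 0.2011 0.096 ] yaw 95.3 F [ 0.2  0.4 -1.1] grip 0.0359
turn [ 2.000e-04 -1.000e-04  5.637e-01] rows 5.0 | then shift [-213.   264.8   26. ] mm rows 8.0
```

View pics/s16.png

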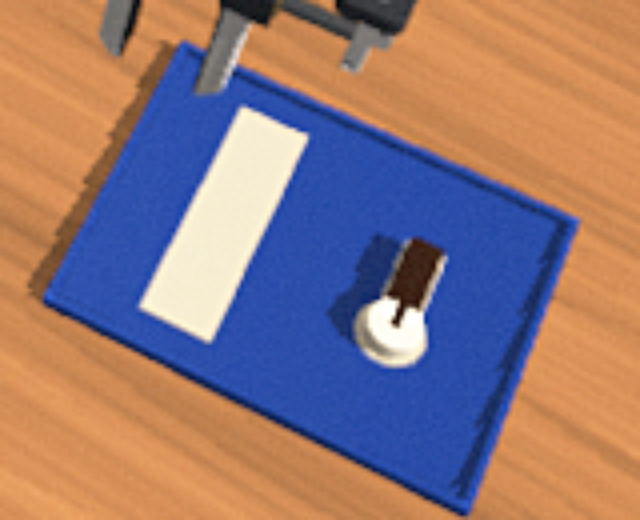

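servo_tool(steps=[[0.055,0,0,0,0,0,0.1127],[0.055,0,0,0,0,0,0.1127],[0.055,0,0,0,0,0,0.1127],[0.055,0,0,0,0,0,0.1127],[0.055,0,0,0,0,0,0.1127],[0.055,-0.0213,0.0265,0,0,0,0],[0.055,-0.0213,0.0265,0,0,0,0],[0.055,-0.0213,0.0265,0,0,0,0],[0.055,-0.0213,0.0265,0,0,0,0],[0.055,-0.0213,0.0265,0,0,0,0],[0.055,-0.0213,0.0265,0,0,0,0],[0.055,-0.0213,0.0265,0,0,0,0]])

```text
time_s: 24.33
tool_pos: [0.5902, -0.0145, 0.0957]
tool_rot: [0.852, 0.524, 0.0, -0.0]
contact_force: [0.7, 1.3, 0.1]
grip_width: 0.055
```

servo_tool(steps=[[0.055,-0.0213,0.0265,0.01,0,0,0],[0.055,-0.0213,0.0265,0.01,0,0,0],[0.055,-0.0213,0.0265,0.01,0,0,0],[0.055,0,0,0,0,0,0],[0.055,0,0,0,0,0,0]])

```text
time_s: 24.75
tool_pos: [0.6317, -0.1072, 0.0645]
tool_rot: [0.852, 0.523, -0.0, -0.001]
contact_force: [0.5, 1.5, -0.1]
grip_width: 0.0549
```

```bash
python3 - <<'E'
from h import *
c=cam("wrist"); cv2.imwrite("pics/w17.png",c["pixels"][:,:,::-1])
E
python3 plan.py .6307 -.1089 .006 63 
```

```text
t 24.8 pos [ 0.6316 -0.1062  0.0652] yaw 63.18 F [-1.1 -0.1  0.6] grip 0.0549
turn [-0.001   0.      0.0032] rows 1.0 | then shift [-2.8  0.4 59.2] mm rows 2.0
```

View pics/w17.png

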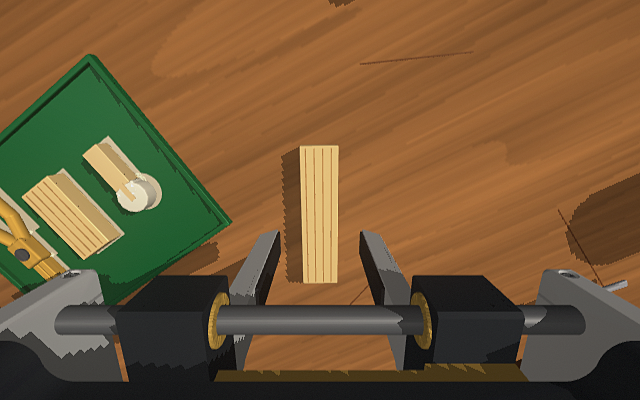

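servo_tool(steps=[[0.055,-0.0012,0.0003,0.02,0,0,0],[0.055,0,0,0.02,0,0,0],[0.055,0,0,0.012,0,0,0],[0.055,0,0,0.005,0,0,0],[0.055,0,0,0,0,0,0],[0.02,0,0,0,0,0,0],[0.02,0,0,0,0,0,0],[0.02,0,0,0,0,0,0],[0.02,0,0,0,0,0,0],[0.02,0,0,0,0,0,0]])

```text
time_s: 25.63
tool_pos: [0.6317, -0.1083, 0.0096]
tool_rot: [0.852, 0.524, 0.0, 0.0]
contact_force: [-0.7, 1.3, 3.6]
grip_width: 0.0314
```

servo_tool(steps=[[0.02,0,0,-0.02,0,0,0],[0.02,0,0,-0.03,0,0,0],[0.02,0,0,-0.025,0,0,0],[0.02,0,0,0,0,0,-0.1125],[0.02,0,0,0,0,0,-0.1125],[0.02,0,0,0,0,0,-0.1125],[0.02,0,0,0,0,0,-0.1125],[0.02,0,0,0,0,0,-0.1125],[0.02,0,0,0,0,0,0],[0.02,0,0,0,0,0,0]])

```text
time_s: 26.47
tool_pos: [0.6312, -0.1083, 0.0838]
tool_rot: [0.674, 0.738, -0.0, -0.0]
contact_force: [0.1, 0.0, -1.1]
grip_width: 0.0312
```

```bash
python3 - <<'E'
from h import *
c=cam("wrist"); cv2.imwrite("pics/w18.png",c["pixels"][:,:,::-1])
E
python3 plan.py .4951 .2525 .08 95.5 
```

```text
t 26.52 pos [ 0.6312 -0.1083  0.0838] yaw 95.17 F [-0.2 -0.1 -1.8] grip 0.0315
turn [-0.     -0.     -0.0058] rows 1.0 | then shift [ 372.2 -100.9    3.8] mm rows 11.0
```

View pics/w18.png

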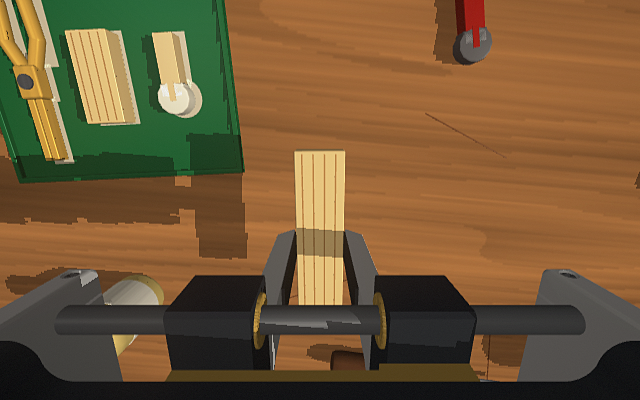

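servo_tool(steps=[[0.02,0.0338,-0.0091,0,0,0,-0.005],[0.02,0.0338,-0.0091,0,0,0,0],[0.02,0.0338,-0.0091,0,0,0,0],[0.02,0.0338,-0.0091,0,0,0,0],[0.02,0.0338,-0.0091,0,0,0,0],[0.02,0.0338,-0.0091,0,0,0,0],[0.02,0.0338,-0.0091,0,0,0,0],[0.02,0.0338,-0.0091,0,0,0,0],[0.02,0.0338,-0.0091,0,0,0,0],[0.02,0.0338,-0.0091,0,0,0,0],[0.02,0.0338,-0.0091,0,0,0,0]])

```text
time_s: 27.43
tool_pos: [0.4941, 0.2534, 0.084]
tool_rot: [0.673, 0.74, 0.0, 0.0]
contact_force: [0.7, 0.6, -0.3]
grip_width: 0.0316
```

servo_tool(steps=[[0.02,0,0,0.025,0,0,0],[0.02,0,0,0.015,0,0,0],[0.02,0,0,0,0,0,0],[0.02,0,0,0,0,0,0]])

```text
time_s: 27.77
tool_pos: [0.4948, 0.2518, 0.0437]
tool_rot: [0.672, 0.741, -0.001, -0.0]
contact_force: [-0.3, 1.2, -0.2]
grip_width: 0.0314
```

```bash
python3 - <<'E'
from h import *
c=cam("wrist"); cv2.imwrite("pics/w19.png",c["pixels"][:,:,::-1])
E
python3 plan.py .4956 .2525 .0136 95.5 
```

```text
t 27.82 pos [0.4954 0.2518 0.0445] yaw 95.57 F [-0.5 -0.4  0.9] grip 0.032
turn [ 0.0005 -0.0002  0.0012] rows 1.0 | then shift [ 0.7  0.3 30.9] mm rows 1.0
```

View pics/w19.png

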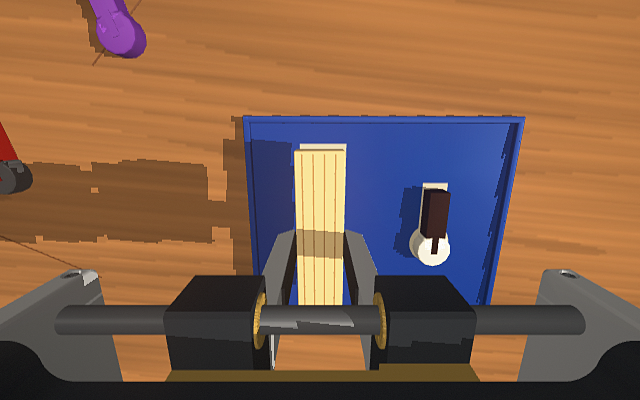

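servo_tool(steps=[[0.02,0.0012,0.0003,0.014,0,0,0],[0.02,0,0,0.01,0,0,0],[0.02,0,0,0.004,0,0,0],[0.02,0,0,0,0,0,0],[0.02,0,0,0,0,0,0]])

```text
time_s: 28.23
tool_pos: [0.4953, 0.253, 0.0161]
tool_rot: [0.671, 0.741, 0.0, 0.0]
contact_force: [0.5, 0.6, -0.7]
grip_width: 0.0313
```

```bash
python3 plan.py .4956 .2525 .0136 95.5 
```

```text
t 28.23 pos [0.4953 0.253  0.0161] yaw 95.66 F [ 0.5  0.6 -0.7] grip 0.0313
turn [ 0.0002 -0.0001  0.0027] rows 1.0 | then shift [-0.5  0.2  2.5] mm rows 1.0
```

servo_tool(steps=[[0.02,0,0,0.0025,0,0,0.002],[0.02,0,0,0,0,0,0],[0.055,0,0,0,0,0,0],[0.055,0,0,0,0,0,0],[0.055,0,0,0,0,0,0],[0.055,0,0,-0.02,0,0,0],[0.055,0,0,-0.03,0,0,0],[0.055,0,0,-0.035,0,0,0],[0.055,-0.03,0,-0.03,0,0,0],[0.055,-0.03,0,-0.02,0,0,0],[0.055,-0.03,0,0,0,0,0],[0.055,-0.03,0,0,0,0,0]])

```text
time_s: 29.23
tool_pos: [0.5072, 0.1331, 0.1493]
tool_rot: [0.672, 0.741, 0.001, 0.001]
contact_force: [0.1, 0.3, -0.7]
grip_width: 0.0552
```

servo_tool(steps=[[0.055,0,-0.03,0,0,0,0],[0.055,0,-0.03,0,0,0,0],[0.055,0,0,0,0,0,0],[0.055,0,0,0,0,0,0]])

```text
time_s: 29.57
tool_pos: [0.4466, 0.1283, 0.1483]
tool_rot: [0.672, 0.741, 0.0, 0.0]
contact_force: [-0.4, 0.6, 0.8]
grip_width: 0.0553
```

```bash
python3 - <<'E'
from h import *
for a in [("long",(.4951,.2525),.0205,("scene","side"),.08),("walnut",(.4865,.342),.018),("pliers",(.541,-.359),.0145,("scene","side"),.08),("short",(.533,-.300),.020),("birch",(.525,-.241),.018),("red",(.461,-.0035),.0145)]: measure(*a)
c=cam("scene"); cv2.imwrite("pics/s20.png",cv2.resize(c["pixels"][:,:,::-1],(800,500)))
c=cam("side"); cv2.imwrite("pics/t20.png",cv2.resize(c["pixels"][120:200,190:310,::-1],None,fx=6,fy=6))
E
```

```text
long scene mid [494.4 252.1] cg [494.9 252.2] yaw 6.0 L,W [128.1  31.9] fat end +u
long side mid [472.7 249.8] cg [466.  246.7] yaw 8.8 L,W [83.7 39.6] fat end -u
walnut scene mid [487.3 341.8] cg [489.7 342.1] yaw 5.5 L,W [62.5 26. ] fat end +u
walnut side mid [481.  342.1] cg [478.6 339.4] yaw 11.0 L,W [50.4 23.7] fat end +u
pliers scene mid [ 532.6 -299.9] cg [ 533.1 -298.9] yaw 9.4 L,W [71.8 35.7] fat end +u
pliers side mid [ 540.7 -360. ] cg [ 535.5 -361.2] yaw 8.1 L,W [130.7  35. ] fat end -u
short scene mid [ 533.1 -299.2] cg [ 534.1 -298.7] yaw 6.2 L,W [72.1 36.9] fat end -u
short side mid [ 531.8 -300.5] cg [ 531.  -301.1] yaw 6.4 L,W [72.3 34.3] fat end -u
birch scene mid [ 523.6 -241.3] cg [ 527.  -240.5] yaw 9.5 L,W [63.1 25.5] fat end +u
birch side mid [ 523.7 -242.8] cg [ 525.7 -242.8] yaw 8.3 L,W [62.2 26. ] fat end +u
red scene mid [462.2  -1.6] cg [464.6  -1.2] yaw 17.7 L,W [63.8 26.1] fat end +u
red side mid [461.9  -2.2] cg [462.   -3.7] yaw 15.9 L,W [61.9 24.7] fat end +u
```

View pics/s20.png

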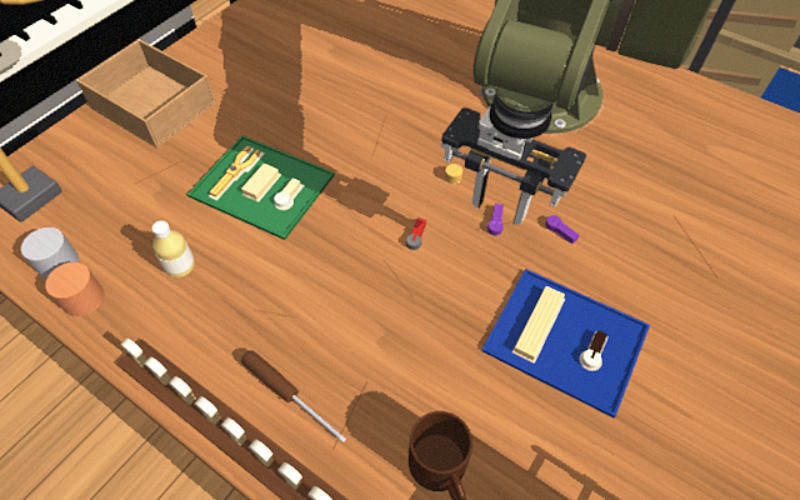

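View pics/t20.png

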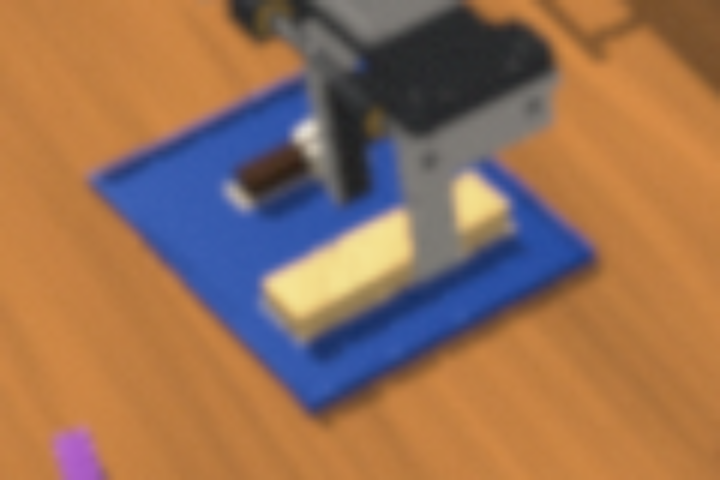

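```bash
python3 -c "
from workcell import robot
print(robot.sign_off())"
```

```text
the job is handed in; nothing more can be done
None
```

Both kits are in their trays and the job is handed in, at about 30 s of the 120 s. I finished the green tray first (birch hammer head, short offcut, pliers), then filled the blue tray (walnut hammer head, long offcut).

My last checks, made with the gripper open and clear:
- **Position:** Every piece lay on its own outline, lengthwise along it. Centres were within about 1–2 mm of target, which is about as good as the camera calibration. The birch head is furthest off, at about 2 mm.
- **Angle:** Yaws were within about 2° of the trays. The short offcut measured between 4° and 9° against the tray's 8°, so its angle is the least certain.
- **Left alone:** The red hammer head measured where it began, within about 2 mm. The mug and the purple look-alikes look unmoved in the picture.

Three of the final readings were unusable:
- **Blue tray:** The gripper hid part of it from the side camera, so the side readings of the long offcut and the walnut head don't count. For those I relied on the scene camera, plus a clear side view of the walnut head taken earlier.
- **Pliers:** The last scene reading picked up the short offcut by mistake. The side reading, and both cameras right after placing, showed the pliers on target.

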